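Hang the gap gauge on the rotary rack

ROBOT

A 6-joint arm with a two-finger parallel gripper is mounted at the origin on the work surface. World frame = base frame: x ahead of the robot, y to its left, z up, the work surface at z = 0. Lengths are in mm, angles in rad, forces in N, time in s.
With the tool pointing down it reaches from about 375 to 900 mm from the base axis. Payload 3.1 kg.
Tool frame: the origin (TCP) lies between the finger pads; the fingertips stand 17 mm ahead of it and the grasp point (between the pads) lies 2 mm behind it; z points along the fingers, x is the direction in which the jaws open and shut, and the axes are right-handed (so a half turn about z gives the same grasp; the last joint's range is limited). The gripper opens to 87 mm and grips with 3 to 60 N. Pads are 19 mm wide; open, the fingers measure 117 mm over their backs; the gripper's body (75 mm by 190 mm) begins 51 mm behind the grasp point.
Start: joints at [1.171, 0.527, 1.433, -0, 1.181, -0.178], TCP at [136.842, 609.812, 239.548] pointing down, gripper open.
Joint ranges: [-3.08, 3.08], [-0.75, 2.2], [0.22, 2.44], [-1.43, 4.57], [0, 2.65], [-2.85, 2.85]. Speed limits (rad/s): [2.79, 2.79, 3.14, 3.14, 3.14, 3.14].

INTERFACE

Orientations are given as a rotation vector (axis times angle).
In Python, from station import r, vision, models gives the robot as it stands.
- The arm moves only by the shell command python3 -m creep 'ROWS' [OPENING] [FORCE]. ROWS is JSON, a list of rows, each an object with "slide": the shift along the tool's x, y, z each as a share of 500 mm, from -1 to 1, a list of three; "turn": the turn, a rotation vector about the tool's x, y, z each as a share of 120 degrees, from -1 to 1, a list of three. In form: [{"slide": [dx, dy, dz], "turn": [ax, ay, az]}, ...]. A call has exactly 5 rows; each row shifts and turns the commanded pose from where the row before left it, along the tool's axes as they then stand; what a row does not reach is not made up. A row lasts 1/8 s, in which the tool goes at most 62.5 mm and 10.7 degrees, less where a joint would pass 70% of its speed; a pose out of reach is approached as far as the arm can. A call with a number of a shift or a turn outside -1 to 1 is refused whole. A call with a gripper value outside its range is refused whole. OPENING is the gripper command: -1 is fully open, 1 is shut, values between are in proportion, set as the call begins (- or left out, the last holds). The fingers move at their own pace and stop on an object; FORCE is the grip in N (left out, the last holds). Time passes only in rows, so rows that do not move let the fingers close, or fill a call up. It gives the time, the measured TCP pose, the force and the opening at its end, in the units of the state.
- r.observe(): the state, without advancing time (a new reading comes with each control period).
- vision.read_camera(name): name is "scene" or "top" or "wrist"; returns a dict with "image" (420x560x3 uint8, blue, green, red), "depth" (420x560 float32, mm along the optical axis (not along the pixel's ray), 0 where there is no reading), "intrinsics" (3x3 intrinsics, pixels), "k1" (the pictures are not rectified: a ray, as slopes to the right and down, at radius r is drawn at 1 + k1 r^2 times it, then the intrinsics apply), "world_from_camera" (4x4, takes a point from camera to world coordinates). Camera axes: x right, y up, looking along -z (the intrinsics and any distortion apply to the point x, -y, -z); pixel columns grow to the right and rows downward; lengths in mm; the calibration is good to about 2 mm. A picture is of the moment at which its call begins.
- r.sign_off(): hands the job in, once; it reports no verdict.
Trained networks look in a picture, given as the dict that the camera call returned (one of the last four; its "shot" number tells which), for a name from the list of things; names that differ only in an ending like _2 or _b are one class to them, and where a whole thing is asked for, a point or a joint stands for the part that bears it (a point fixed in the world has none). Each returns a list of dicts, best first, with "confidence" (0 to 1); they miss things now and then, are a little off and sometimes report something else, mostly with a low value. They report only what shows in the picture. A call takes as long as a camera call.
- models.search_frame(label, picture): "extent" ([left, top, right, bottom] in pixels, round what is visible of it).
- models.tip_of(label, picture): "point" ([row, column] in pixels: a listed point, or the origin of a listed thing).
The state is a dict: "time_s": time; "joint_positions": joint angles; "joint_velocities": joint speeds; "joint_torque": joint torques, N m; "tool_pos": TCP position; "eef_rot": TCP orientation; "ft_force": force on the tool from outside, world axes, zero at the start; "wrist_torque": the same for the moment, N m; "gripper_width": opening from 0.0 (shut) to 1.0 (fully open).
Only numpy, scipy, OpenCV 4.12 (cv2) and the standard library are available. Lean on these libraries where they do the work, as an engineer would, in place of code of your own. Each camera call takes 0.05 s, during which the arm holds its last target. There are 200 camera calls.

TASK

First turn the rotary rack (it has a grip on top) until its empty hook stands over the pointer on its base. Then swing the lid of the grey instrument case over past its balance point so that it stays open by itself, lift the horseshoe gauge out and hang it gently, without dropping it, bow up over the empty hook, leaving that hook over the pointer. Do not shift the large clamp beside the case, the file or the magnet.

Things in the scene. Friction and masses are not known exactly. Their poses are not given: they have to be found in the camera images.
- rotor (a joint): angle of the rotary rack's rotor, rad: 0 when the empty hook stands over the pointer, positive is counter-clockwise seen from above; range -2.8 to 2.8. Stays where it is left (friction 0.1 N m). It starts between 0.6 and 1.35
- rack: fixed base of the rotary rack: dark steel disc 160 mm across, 14 high, with a pointer bar (16 wide, 10 high) along its -x axis out to 162 mm from the centre; origin on the table on the rotor's axis, z up. The rotor above has four flat steel hooks at 90 degrees; three hold fixed gauges like the loose one (tops 160 mm above the table), one is empty
- rack_grip (a point): centre of the black bar grip on top of the rotor, on its axis, 151 mm above the table: 48 mm long along the x axis of this frame (which turns with the rotor), 16 mm wide along y, 34 mm high. The empty hook points along -x of this frame
- empty_hook (a point): middle of the seat of the empty hook, on top of its flat arm, 105 mm from the rotor's axis, 120 mm above the table; turns with the rotor, -x points outward along the arm. The arm is level, 18 mm wide, 10 thick, free from the hub (30 mm from the axis) to an upturned tip 128 to 135 mm from the axis, 16 mm higher than the arm
- case: fixed grey clamshell case, base 120 mm (x) by 150 (y), 62 high, walls 5; origin under its middle on the table, z up; pull tab on its -x side, hinge along y on the rim of its +x side. In it the gauge stands upright, bow up, axes along the case's, within 2 mm of the middle, feet 5 mm above the table, in a slot in 45 mm high foam; top 53 mm proud of the rim; hidden while closed
- lid (a joint): opening angle of the case's lid, rad: 0 closed, 2.2 fully open (leaning back beyond the hinge against its stop). The lid is a 66 mm deep hollow shell, 0.22 kg, free on its hinge: left below about 1.0 it falls shut, beyond that it falls open and stays
- lid_hinge (a point): middle of the lid's hinge line, 62 mm above the table, axis along the case's y
- lid_tab (a point): grip point on the black pull tab that juts 40 mm from the lid's front; tab 34 mm wide (y), 16 thick; point 22 mm out from the front face. Closed: 142 mm from the hinge line towards the case's -x, 22 mm above the hinge, 84 mm above the table. Moves with the lid. The closed lid's top is 128 mm above the table
- gauge_center (a point): centre of the loose horseshoe gauge (0.26-0.4 kg), half-way up: 110 mm high (z), 100 wide (y), 20 thick (x). Top 40 mm: solid bow with black hand plates (top 12 mm 76 wide). Below: two steel legs 70 long, 14 thick, 22 wide, 56 mm gap open at the bottom; the gap's ceiling is 15 mm above this point, flat over the middle 28 mm. Hung, the ceiling lies on the arm, this point 15 mm below the arm's top
- clamp: the larger red C-clamp, 110 x 75 mm with a steel screw and cross bar, lying 18 mm high near the case; origin under its middle. A bystander: leave it
- file: file with black handle, 280 mm long along its x axis, 26 mm high, lying between the case and the rack; origin under it, 130 mm from the handle's end. A bystander: leave it
- magnet: red arrow-shaped welding magnet, about 90 x 80 mm, 18 mm high, lying in front of the rack; origin under it. A bystander: leave it

How it is judged:
By the outcome, as a careful person would: the job done as asked, in the order asked, and still so for the second after the job is handed in, with the robot touching nothing.
It also fails if it takes over 67 s, if anything falls off the work surface, if the arm or the gripper's body presses on something with over 40 N, if the wrist force passes 120 N, or if a joint passes its speed limit or range.

## Working session

There is one attempt and no reset: what is moved stays moved. The work goes in short steps, Python scripts to look and compute and a shell command to move; the robot and the scene stay as the last step left them, time stands still between calls to the robot, and variables do not carry over. Pictures are saved under pics/ and viewed, about 8 in all and at most 12, crops included, and the job is handed in when it is done.

```bash
ls; mkdir -p pics; cat > h.py <<'E'
import numpy as np, cv2
from scipy.spatial.transform import Rotation as R
from station import r, vision, models
np.set_printoptions(precision=3,suppress=True)
def ray(p,row,col):
    K=np.array(p["intrinsics"]);xd=(col-K[0,2])/K[0,0];yd=(row-K[1,2])/K[1,1]
    x,y=xd,yd
    for _ in range(20):
        s=1+p["k1"]*(x*x+y*y);x,y=xd/s,yd/s
    T=np.array(p["world_from_camera"]);return T[:3,3],T[:3,:3]@np.array([x,-y,-1.])
def atz(p,row,col,z):
    o,d=ray(p,row,col);return o+d*(z-o[2])/d[2]
def proj(p,P):
    T=np.array(p["world_from_camera"]);c=T[:3,:3].T@(np.asarray(P,float)-T[:3,3])
    x,y=c[0]/-c[2],-c[1]/-c[2];s=1+p["k1"]*(x*x+y*y);K=np.array(p["intrinsics"])
    return np.array([K[1,1]*y*s+K[1,2],K[0,0]*x*s+K[0,2]])
def cloud(p):
    K=np.array(p["intrinsics"]);h,w=p["depth"].shape
    v,u=np.mgrid[:h,:w];xd=(u-K[0,2])/K[0,0];yd=(v-K[1,2])/K[1,1];x,y=xd.copy(),yd.copy()
    for _ in range(20):
        s=1+p["k1"]*(x*x+y*y);x,y=xd/s,yd/s
    d=p["depth"];c=np.stack([x*d,-y*d,-d],-1);T=np.array(p["world_from_camera"])
    W=c@T[:3,:3].T+T[:3,3];W[d<=0]=np.nan;return W
def state():
    s=r.observe();print("t",s["time_s"],"pos",np.array(s["tool_pos"]),"rot",np.array(s["eef_rot"]),"F",np.array(s["ft_force"]),"w",s["gripper_width"],"q",np.array(s["joint_positions"]))
    return s
def plan(tp,Rt,p0=None,R0=None):
    "slide/turn totals from the present (or p0,R0) to the target pose, in shares, tool axes of the start"
    s=r.observe()
    p0=np.array(s["tool_pos"]) if p0 is None else p0
    R0=R.from_rotvec(s["eef_rot"]) if R0 is None else R0
    print("slide",R0.inv().apply(np.array(tp)-p0)/500,"turn",np.degrees((R0.inv()*Rt).as_rotvec())/120)
def down(yaw): # tool z down, jaw axis x at yaw
    return R.from_euler('z',yaw)*R.from_rotvec([np.pi,0,0])
E
python3 - <<'E'
from h import *
state()
zs=dict(rack_grip=151,empty_hook=120,rack=0,case=0,lid_tab=84,lid_hinge=62,clamp=0,file=0,magnet=0)
for n in("scene","top"):
    p=vision.read_camera(n);cv2.imwrite(f"pics/{n}0.png",p["image"]);print(n,np.array(p["world_from_camera"]))
    np.save(f"pics/{n}0.npy",cloud(p))
    for l,z in zs.items():
        for d in models.tip_of(l,p)[:2]: print(l,round(d["confidence"],2),np.array(d["point"]),atz(p,*d["point"],z))
E
```

```text
pics
t 0.0 pos [136.572 609.175 238.568] rot [ 2.452  1.963 -0.003] F [-0.286 -0.252 -0.709] w 1.0010245966662288 q [ 1.172  0.528  1.434 -0.     1.181 -0.179]
scene [[  -0.666   -0.617    0.419 1055.201]
 [   0.745   -0.564    0.355  461.933]
 [   0.017    0.549    0.836 1256.108]
 [   0.       0.       0.       1.   ]]
rack_grip 0.83 [304.6 316.9] [649.563 252.714 151.   ]
rack_grip 0.3 [294. 403.] [488.846 391.349 151.   ]
empty_hook 0.8 [270.9 309.6] [580.395 175.459 120.   ]
rack 0.82 [328.5 314.1] [650.769 261.114   0.   ]
rack 0.49 [271.4 307.5] [535.391 141.819   0.   ]
case 0.95 [205.1 222.9] [ 538.429 -190.427    0.   ]
case 0.69 [307.4 316.7] [600.693 228.812   0.   ]
lid_tab 0.91 [174.1 236.2] [ 469.285 -195.655   84.   ]
lid_hinge 0.64 [201.1 204.7] [ 589.813 -207.065   62.   ]
lid_hinge 0.52 [291.5 402.6] [438.053 380.874  62.   ]
clamp 0.65 [170.1 174.6] [ 548.481 -398.909    0.   ]
file 0.6 [228.8 287.1] [469.714   8.438  -0.   ]
magnet 0.87 [292.1 399.8] [412.719 371.827   0.   ]
top [[   0.013    0.998   -0.069  404.477]
 [  -1.       0.013    0.006  -17.254]
 [   0.007    0.069    0.998 1211.567]
 [   0.       0.       0.       1.   ]]
rack_grip 0.92 [145.  172.4] [643.279 245.608 151.   ]
rack_grip 0.69 [229.4 141. ] [416.726 321.859 151.   ]
empty_hook 0.76 [171.4 202.3] [577.845 168.704 120.   ]
rack 0.75 [159.  180.4] [634.228 257.062   0.   ]
case 0.68 [191.7 328.7] [ 540.205 -194.809    0.   ]
lid_tab 0.79 [217.  333.9] [ 459.634 -197.363   84.   ]
clamp 0.85 [189.4 391.8] [ 550.101 -387.778    0.   ]
file 0.63 [210.5 257.5] [480.298  19.751   0.   ]
magnet 0.94 [234.  140.7] [404.619 370.593   0.   ]
```

```bash
python3 -c "
import cv2,numpy as np
a=cv2.imread('pics/top0.png');cv2.imwrite('pics/top0b.png',cv2.resize(a,(784,588)))"
```

```text
(no output)
```

View pics/top0b.png

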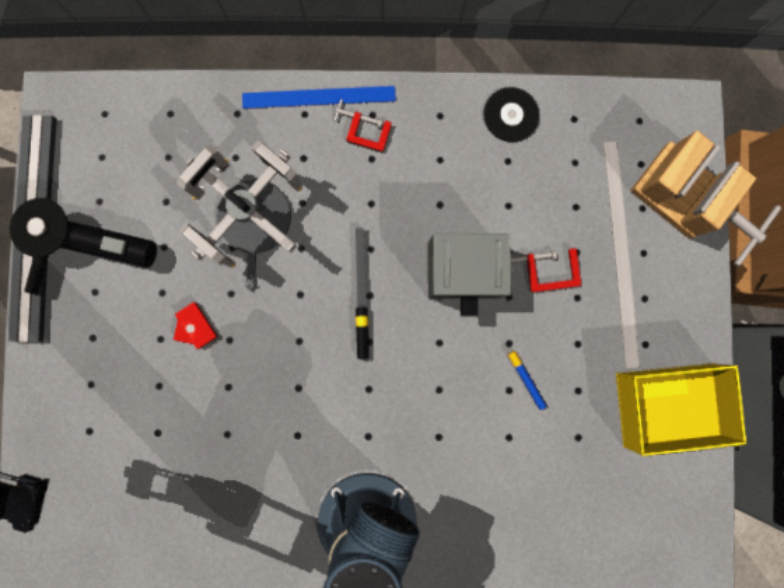

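View pics/scene0.png

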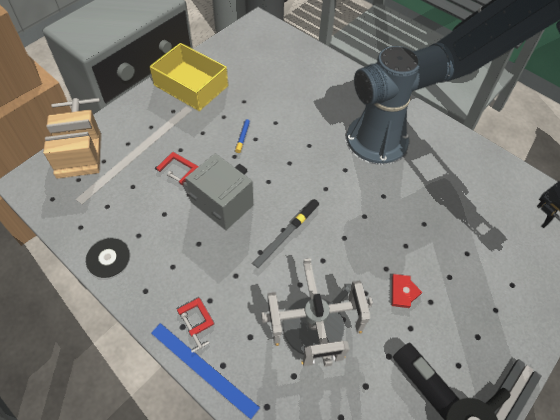

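```bash
python3 - <<'E'
from h import *
for n in("top","scene"):
    W=np.load(f"pics/{n}0.npy").reshape(-1,3);W=W[~np.isnan(W[:,0])]
    # case lid top
    m=(W[:,2]>118)&(W[:,2]<140)&(abs(W[:,0]-545)<130)&(abs(W[:,1]+195)<130)
    P=W[m];print(n,"lid",m.sum(),np.median(P[:,2]),cv2.minAreaRect(P[:,:2].astype(np.float32)),np.percentile(P[:,:2],[1,99],axis=0))
    c=np.array([643,250])
    d=np.hypot(*(W[:,:2]-c).T)
    for lo,hi,rm in((155,185,40),(145,175,190),(108,132,190)):
        P=W[(W[:,2]>lo)&(W[:,2]<hi)&(d<rm)]
        if len(P)<5: continue
        print(lo,len(P),np.median(P,axis=0),cv2.minAreaRect(P[:,:2].astype(np.float32)))
        a=np.degrees(np.arctan2(P[:,1]-c[1],P[:,0]-c[0]));h,e=np.histogram(a,36,(-180,180));print([(int(e[i]),int(h[i])) for i in range(36) if h[i]>5])
    P=W[(W[:,2]>3)&(W[:,2]<11.5)&(d<185)&(d>95)];print("pointer",len(P),np.round(P[::max(1,len(P)//8)]))
    P=W[(W[:,2]>9)&(W[:,2]<20)&(d<120)];print("disc",len(P),cv2.minEnclosingCircle(P[:,:2].astype(np.float32)))
E
```

```text
top lid 2337 127.57184172646339 ((535.66259765625, -198.8472442626953), (117.87488555908203, 148.89186096191406), 1.0052412748336792) [[ 478.808 -270.658]
 [ 594.083 -125.363]]
155 109 [644.966 252.989 166.673] ((646.4839477539062, 254.54750061035156), (48.00677490234375, 15.926756858825684), 50.8828239440918)
[(-150, 6), (-140, 6), (30, 9), (40, 11), (50, 9), (60, 9)]
145 1043 [697.5   305.092 158.478] ((668.6484985351562, 280.9093017578125), (168.06785583496094, 231.04989624023438), 50.61738204956055)
[(-160, 6), (-150, 7), (-140, 8), (-130, 7), (-120, 7), (-70, 17), (-60, 62), (-50, 55), (-40, 58), (-30, 58), (-20, 46), (20, 37), (30, 81), (40, 81), (50, 76), (60, 85), (70, 33), (110, 40), (120, 56), (130, 53), (140, 56), (150, 61), (160, 26)]
108 1194 [639.269 247.527 120.097] ((645.3521728515625, 246.03402709960938), (220.1050262451172, 218.41513061523438), 8.895135879516602)
[(-180, 7), (-170, 8), (-160, 6), (-150, 13), (-140, 106), (-130, 125), (-120, 15), (-100, 6), (-90, 8), (-80, 7), (-70, 25), (-60, 9), (-50, 66), (-40, 124), (-30, 50), (-20, 19), (-10, 8), (0, 10), (10, 1
[... 1147 characters left out ...]
2)]
108 1512 [659.366 259.762 121.014] ((654.9381713867188, 257.5307922363281), (218.78265380859375, 227.4637451171875), 5.106924533843994)
[(-140, 83), (-130, 164), (-120, 27), (-110, 6), (-80, 8), (-70, 7), (-60, 12), (-50, 31), (-40, 192), (-30, 81), (-20, 53), (-10, 24), (0, 22), (10, 22), (20, 35), (30, 33), (40, 152), (50, 121), (60, 22), (70, 16), (80, 14), (90, 11), (100, 11), (110, 53), (120, 78), (130, 155), (140, 45), (150, 11), (160, 7)]
pointer 1106 [[527. 107.   5.]
 [614. 105.   3.]
 [526. 259.   8.]
 [555. 323.   3.]
 [774. 161.   4.]
 [746. 263.   6.]
 [695. 357.   3.]
 [676. 418.   5.]
 [780. 373.   4.]]
disc 1548 ((626.941162109375, 254.75839233398438), 102.53741455078125)
```

```bash
python3 - <<'E'
import cv2,numpy as np
a=cv2.imread('pics/top0.png')[85:225,100:270];b=cv2.imread('pics/scene0.png')[235:375,240:390]
cv2.imwrite('pics/c0.png',np.hstack([cv2.resize(a,None,fx=2.4,fy=4*.6,interpolation=cv2.INTER_CUBIC),cv2.resize(b,None,fx=2.4,fy=2.4,interpolation=cv2.INTER_CUBIC)]))
E
```

```text
(no output)
```

View pics/c0.png

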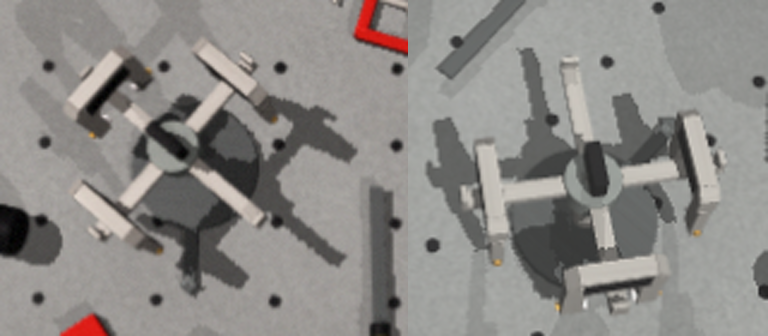

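```bash
python3 - <<'E'
from h import *
p=vision.read_camera("top");a=atz(p,201,179,10);q=vision.read_camera("scene");b=atz(q,288,348,10);print(a,b)
for t in(a,b):print(np.degrees(np.arctan2(t[1]-255,t[0]-648)),np.hypot(t[1]-255,t[0]-648))
plan([645,255,270],down(np.radians(141)))
E
```

```text
[505.004 255.111  10.   ] [503.47  258.839  10.   ]
179.95533211052467 142.99619206118504
178.4786376784124 144.58086616149916
slide [-0.47   1.147 -0.061] turn [-0.   -0.   -0.53]
```

```bash
python3 -m creep '[{"slide":[-0.04,0.095,-0.012],"turn":[0,0,0]},{"slide":[-0.04,0.095,-0.012],"turn":[0,0,0]},{"slide":[-0.04,0.095,-0.012],"turn":[0,0,0]},{"slide":[-0.04,0.095,-0.012],"turn":[0,0,0]},{"slide":[-0.04,0.095,-0.012],"turn":[0,0,0]}]' -1 20
python3 -m creep '[{"slide":[-0.04,0.095,0],"turn":[0,0,0]},{"slide":[-0.04,0.095,0],"turn":[0,0,0]},{"slide":[-0.04,0.095,0],"turn":[0,0,0]},{"slide":[-0.04,0.095,0],"turn":[0,0,0]},{"slide":[-0.04,0.095,0],"turn":[0,0,0]}]'
python3 -m creep '[{"slide":[-0.035,0.095,0],"turn":[0,0,0]},{"slide":[-0.035,0.095,0],"turn":[0,0,0]},{"slide":[0,0,0],"turn":[0,0,-0.076]},{"slide":[0,0,0],"turn":[0,0,-0.076]},{"slide":[0,0,0],"turn":[0,0,-0.076]}]'
python3 -m creep '[{"slide":[0,0,0],"turn":[0,0,-0.076]},{"slide":[0,0,0],"turn":[0,0,-0.076]},{"slide":[0,0,0],"turn":[0,0,-0.076]},{"slide":[0,0,0],"turn":[0,0,-0.076]},{"slide":[0,0,0],"turn":[0,0,0]}]'
cat > meas.py <<'E'
from h import *
state()
p=vision.read_camera("wrist");cv2.imwrite("pics/w1.png",p["image"]);np.save("pics/w1.npy",cloud(p));print(np.array(p["world_from_camera"]))
for l,z in dict(rack_grip=151,empty_hook=120,rack=0).items():
    for d in models.tip_of(l,p)[:1]: print(l,round(d["confidence"],2),np.array(d["point"]),atz(p,*d["point"],z))
W=cloud(p).reshape(-1,3);W=W[~np.isnan(W[:,0])];d=np.hypot(W[:,0]-647,W[:,1]-255)
P=W[(W[:,2]>158)&(W[:,2]<180)&(d<40)];print("grip",len(P),np.median(P[:,2]) if len(P) else 0,cv2.minAreaRect(P[:,:2].astype(np.float32)) if len(P) else 0)
P=W[(W[:,2]>6)&(W[:,2]<11.5)&(d>90)&(d<175)];P=P[abs(P[:,1]-255)<45];P=P[P[:,0]<600];print("ptr",len(P),P.mean(0) if len(P) else 0, cv2.minAreaRect(P[:,:2].astype(np.float32)) if len(P) else 0)
E
python3 meas.py
```

```text
time_s: 1.72
tool_pos: [348.0, 459.2, 269.9]
eef_rot: [-2.453, -1.963, -0.001]
ft_force: [-0.3, -0.4, 0.9]
gripper_width: 1.001
time_s: 2.35
tool_pos: [557.8, 309.6, 269.6]
eef_rot: [-2.453, -1.963, -0.001]
ft_force: [-0.6, 0.3, 0.2]
gripper_width: 0.999
time_s: 2.98
tool_pos: [641.7, 255.3, 269.2]
eef_rot: [-1.913, -2.492, 0.001]
ft_force: [0.8, -0.2, -0.2]
gripper_width: 0.999
time_s: 3.6
tool_pos: [641.5, 255.7, 269.5]
eef_rot: [-1.047, -2.962, 0.0]
ft_force: [0.3, 0.5, 0.5]
gripper_width: 1.002
t 3.6 pos [641.493 255.664 269.462] rot [-1.047 -2.962  0.   ] F [0.323 0.501 0.503] w 1.0020624094840866 q [ 0.218  0.592  1.219  0.     1.331 -2.245]
[[ -0.778  -0.605  -0.168 595.039]
 [  0.628  -0.749  -0.21  199.149]
 [  0.001  -0.269   0.963 413.964]
 [  0.      0.      0.      1.   ]]
rack_grip 0.94 [210.7 268.5] [645.797 256.973 151.   ]
empty_hook 0.83 [ 67.2 264. ] [580.192 170.15  120.   ]
rack 0.78 [174.6 265.5] [649.167 252.754   0.   ]
grip 1301 167.06354306094548 ((647.5325927734375, 253.78781127929688), (46.98297882080078, 15.27680492401123), 51.088905334472656)
ptr 941 [522.055 257.398   9.437] ((521.8629150390625, 255.94813537597656), (22.51647186279297, 70.55653381347656), 85.41466522216797)
```

View pics/w1.png

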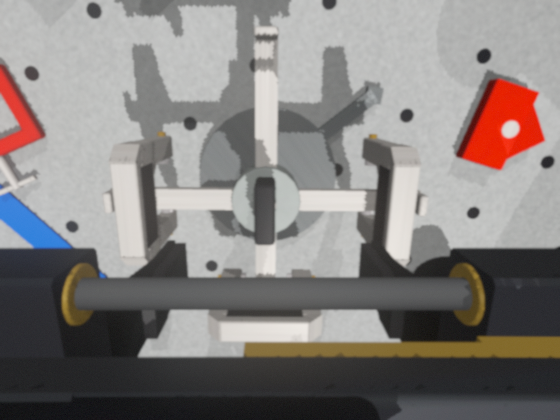

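```bash
python3 - <<'E'
from h import *
W=np.load("pics/w1.npy").reshape(-1,3);W=W[~np.isnan(W[:,0])]
c=np.array([647.5,254])
P=W[(W[:,2]>6)&(W[:,2]<13)&(W[:,0]<562)&(W[:,0]>487)&(abs(W[:,1]-257)<14)]
for a in range(490,562,10):
    Q=P[(P[:,0]>=a)&(P[:,0]<a+10)];print(a,len(Q),np.percentile(Q[:,1],[5,50,95]) if len(Q) else '')
P=P.astype(np.float32);l=cv2.fitLine(P[:,:2].copy(),cv2.DIST_HUBER,0,.01,.01).ravel();print(l,np.degrees(np.arctan2(l[1],l[0])))
m=P[:,:2].mean(0);print(np.degrees(np.arctan2(*(m-c)[::-1])))
d=np.hypot(*(W[:,:2]-c).T);Q=W[(W[:,2]>11)&(W[:,2]<18)&(d<100)];print("disc",len(Q),np.percentile(Q[:,:2],[1,99],axis=0))
A=W[(W[:,2]>112)&(W[:,2]<124)&(d>40)&(d<125)];ang=np.degrees(np.arctan2(A[:,1]-c[1],A[:,0]-c[0]));s=abs(ang+129)<15;A=A[s].astype(np.float32);print("arm",len(A),cv2.fitLine(A[:,:2].copy(),cv2.DIST_HUBER,0,.01,.01).ravel(),np.median(ang[s]))
plan([647.3,254.3,156],down(np.radians(141)))
E
```

```text
490 155 [249.172 258.18  267.332]
500 142 [250.751 258.225 265.705]
510 137 [250.603 257.924 265.348]
520 136 [249.858 257.134 264.743]
530 134 [249.415 256.878 263.935]
540 131 [249.219 256.334 263.882]
550 131 [248.883 256.117 263.829]
560 26 [249.319 256.6   263.026]
[  0.999  -0.039 524.35  257.216] -2.2201583
178.4621007451642
disc 7726 [[571.596 178.193]
 [722.624 329.73 ]]
arm 2447 [  0.637   0.771 594.045 189.319] -129.57252763327583
slide [-0.011  0.005  0.227] turn [-0.    -0.     0.001]
```

```bash
python3 -m creep '[{"slide":[-0.011,0.005,0.06],"turn":[0,0,0]},{"slide":[0,0,0.06],"turn":[0,0,0]},{"slide":[0,0,0.06],"turn":[0,0,0]},{"slide":[0,0,0.047],"turn":[0,0,0]},{"slide":[0,0,0],"turn":[0,0,0]}]'
python3 -m creep '[{"slide":[0,0,0],"turn":[0,0,0]},{"slide":[0,0,0],"turn":[0,0,0]},{"slide":[0,0,0],"turn":[0,0,0]},{"slide":[0,0,0],"turn":[0,0,0]},{"slide":[0,0,0],"turn":[0,0,0]}]' 1 30
```

```text
time_s: 4.42
tool_pos: [645.8, 253.8, 153.7]
eef_rot: [-1.044, -2.958, 0.004]
ft_force: [-0.5, -0.2, -0.2]
gripper_width: 1.0
time_s: 5.05
tool_pos: [647.4, 254.2, 156.3]
eef_rot: [1.044, 2.963, 0.0]
ft_force: [-0.1, -0.4, 0.2]
gripper_width: 0.521
```

```bash
python3 -m creep '[{"slide":[0,0,0],"turn":[0,0,0]},{"slide":[0,0,0],"turn":[0,0,0]},{"slide":[0,0,0],"turn":[0,0,0]},{"slide":[0,0,0],"turn":[0,0,0]},{"slide":[0,0,0],"turn":[0,0,0]}]' 1 30
```

```text
time_s: 5.68
tool_pos: [648.1, 253.6, 156.0]
eef_rot: [1.043, 2.962, -0.0]
ft_force: [3.4, -1.7, -1.0]
gripper_width: 0.18
```

```bash
python3 -m creep '[{"slide":[0,0,0],"turn":[0,0,0.02]},{"slide":[0,0,0],"turn":[0,0,0.05]},{"slide":[0,0,0],"turn":[0,0,0.06]},{"slide":[0,0,0],"turn":[0,0,0.06]},{"slide":[0,0,0],"turn":[0,0,0.06]}]'
python3 -m creep '[{"slide":[0,0,0],"turn":[0,0,0.06]},{"slide":[0,0,0],"turn":[0,0,0.06]},{"slide":[0,0,0],"turn":[0,0,0.05]},{"slide":[0,0,0],"turn":[0,0,0.0175]},{"slide":[0,0,0],"turn":[0,0,0]}]'
python3 -m creep '[{"slide":[0,0,0],"turn":[0,0,0]},{"slide":[0,0,0],"turn":[0,0,0]},{"slide":[0,0,0],"turn":[0,0,0]},{"slide":[0,0,0],"turn":[0,0,0]},{"slide":[0,0,0],"turn":[0,0,0]}]' -1
python3 -m creep '[{"slide":[0,0,-0.04],"turn":[0,0,0]},{"slide":[0,0,-0.07],"turn":[0,0,0]},{"slide":[0,0,-0.07],"turn":[0,0,0]},{"slide":[0,0,-0.06],"turn":[0,0,0]},{"slide":[0,0,0],"turn":[0,0,0]}]'
cat > meas2.py <<'E'
from h import *
state()
p=vision.read_camera("wrist");cv2.imwrite("pics/w2.png",p["image"]);np.save("pics/w2.npy",cloud(p))
W=cloud(p).reshape(-1,3);W=W[~np.isnan(W[:,0])];c=np.array([647.3,254]);d=np.hypot(*(W[:,:2]-c).T)
P=W[(W[:,2]>158)&(W[:,2]<180)&(d<40)];print("grip",len(P),cv2.minAreaRect(P[:,:2].astype(np.float32)))
def fl(A): 
    l=cv2.fitLine(A[:,:2].astype(np.float32).copy(),cv2.DIST_HUBER,0,.01,.01).ravel();return len(A),l,np.degrees(np.arctan(l[1]/l[0]))
A=W[(W[:,2]>110)&(W[:,2]<127)&(W[:,0]<605)&(W[:,0]>515)&(abs(W[:,1]-257)<22)];print("arm",fl(A),A[:,2].mean())
for lo in(520,550,580):
    Q=A[(A[:,0]>=lo)&(A[:,0]<lo+20)];print(lo,np.percentile(Q[:,1],[3,50,97]))
P=W[(W[:,2]>6)&(W[:,2]<13)&(W[:,0]<562)&(W[:,0]>487)&(abs(W[:,1]-257)<14)];print("ptr",fl(P) if len(P)>20 else 0)
E
python3 meas2.py
```

```text
time_s: 6.3
tool_pos: [648.0, 253.7, 155.9]
eef_rot: [1.779, 2.588, 0.0]
ft_force: [3.0, -2.3, -2.0]
gripper_width: 0.182
time_s: 6.92
tool_pos: [648.0, 253.8, 156.0]
eef_rot: [2.245, 2.196, 0.001]
ft_force: [3.3, -3.5, -2.1]
gripper_width: 0.183
time_s: 7.55
tool_pos: [647.3, 254.3, 156.1]
eef_rot: [-2.246, -2.196, 0.0]
ft_force: [0.1, 0.2, 0.7]
gripper_width: 0.663
time_s: 8.18
tool_pos: [649.4, 254.7, 281.1]
eef_rot: [2.243, 2.193, 0.012]
ft_force: [-0.9, 0.1, 0.1]
gripper_width: 0.999
t 8.175 pos [649.385 254.688 281.117] rot [2.243 2.193 0.012] F [-0.948  0.06   0.057] w 0.9990900440502768 q [ 0.214  0.589  1.192  0.     1.351 -1.334]
grip 1244 ((647.1652221679688, 254.42282104492188), (15.746865272521973, 47.44010543823242), 88.29850006103516)
arm (2364, array([  1.   ,  -0.027, 560.053, 256.489], dtype=float32), np.float32(-1.5634412)) 119.4444235619263
520 [249.2   257.826 265.978]
550 [248.194 256.575 265.506]
580 [247.207 255.66  264.184]
ptr 0
```

View pics/w2.png

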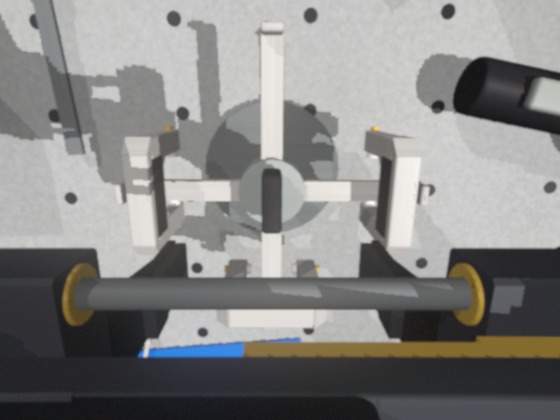

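```bash
python3 - <<'E'
from h import *
plan([455,-199,290],down(np.radians(90.7)))
E
```

```text
slide [-0.915 -0.365 -0.025] turn [ 0.002 -0.    -0.017]
```

```bash
python3 -m creep '[{"slide":[-0.092,-0.036,-0.006],"turn":[0,0,-0.017]},{"slide":[-0.092,-0.04,0],"turn":[0,0,0]},{"slide":[-0.092,-0.04,0],"turn":[0,0,0]},{"slide":[-0.092,-0.04,0],"turn":[0,0,0]},{"slide":[-0.092,-0.04,0],"turn":[0,0,0]}]'
python3 -m creep '[{"slide":[-0.092,-0.04,0],"turn":[0,0,0]},{"slide":[-0.092,-0.04,0],"turn":[0,0,0]},{"slide":[-0.092,-0.04,0],"turn":[0,0,0]},{"slide":[-0.092,-0.04,0],"turn":[0,0,0]},{"slide":[-0.092,-0.04,0],"turn":[0,0,0]}]'
python3 -m creep '[{"slide":[0,0,0],"turn":[0,0,0]},{"slide":[0,0,0],"turn":[0,0,0]},{"slide":[0,0,0],"turn":[0,0,0]},{"slide":[0,0,0],"turn":[0,0,0]},{"slide":[0,0,0],"turn":[0,0,0]}]'
python3 - <<'E'
from h import *
state()
p=vision.read_camera("wrist");cv2.imwrite("pics/w3.png",p["image"]);np.save("pics/w3.npy",cloud(p))
for d in models.tip_of("lid_tab",p)[:1]: print(round(d["confidence"],2),np.array(d["point"]),atz(p,*d["point"],84))
W=cloud(p).reshape(-1,3);W=W[~np.isnan(W[:,0])]
L=W[(abs(W[:,2]-127.5)<7)&(W[:,0]>440)&(W[:,0]<640)&(abs(W[:,1]+200)<120)];print(len(L),np.percentile(L,[1,50,99],axis=0),cv2.minAreaRect(L[:,:2].astype(np.float32)))
T=W[(W[:,2]>82)&(W[:,2]<102)&(W[:,0]>400)&(W[:,0]<472)&(abs(W[:,1]+200)<60)];print("tab",len(T),np.percentile(T,[2,50,98],axis=0),cv2.minAreaRect(T[:,:2].astype(np.float32)))
E
```

```text
time_s: 8.85
tool_pos: [549.0, 22.4, 277.8]
eef_rot: [-2.205, -2.234, 0.003]
ft_force: [-0.2, -0.7, 0.1]
gripper_width: 1.0
time_s: 9.48
tool_pos: [452.1, -208.5, 278.0]
eef_rot: [-2.206, -2.234, 0.0]
ft_force: [0.5, 0.3, -0.3]
gripper_width: 0.995
time_s: 10.1
tool_pos: [453.9, -206.9, 279.1]
eef_rot: [-2.206, -2.237, -0.0]
ft_force: [-0.2, 0.4, 0.2]
gripper_width: 1.003
t 10.1 pos [ 453.904 -206.876  279.063] rot [-2.206 -2.237 -0.   ] F [-0.168  0.364  0.226] w 1.0029983267457139 q [-0.652  0.307  1.694  0.     1.141 -2.237]
0.59 [184.4 279.7] [ 451.724 -199.156   84.   ]
13385 [[ 475.187 -271.611  122.276]
 [ 512.808 -199.01   127.3  ]
 [ 593.295 -126.186  130.535]] ((534.9508666992188, -198.2423095703125), (121.02471160888672, 150.87844848632812), 0.7601485848426819)
tab 1312 [[ 435.34  -215.557   84.827]
 [ 452.663 -199.142   91.135]
 [ 471.115 -183.156   92.696]] ((453.5428771972656, -198.94961547851562), (37.08839797973633, 33.44839859008789), 0.47902876138687134)
```

View pics/w3.png

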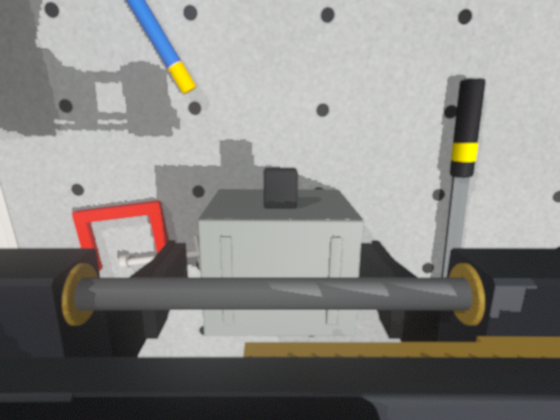

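```bash
python3 - <<'E'
from h import *
plan([453.2,-199.2,91],down(np.radians(90.7)))
E
```

```text
slide [ 0.016 -0.001  0.376] turn [0.    0.    0.001]
```

```bash
python3 -m creep '[{"slide":[0.016,-0.001,0.04],"turn":[0,0,0]},{"slide":[0,0,0.08],"turn":[0,0,0]},{"slide":[0,0,0.08],"turn":[0,0,0]},{"slide":[0,0,0.08],"turn":[0,0,0]},{"slide":[0,0,0.06],"turn":[0,0,0]}]' -1
python3 -m creep '[{"slide":[0,0,0.036],"turn":[0,0,0]},{"slide":[0,0,0],"turn":[0,0,0]},{"slide":[0,0,0],"turn":[0,0,0]},{"slide":[0,0,0],"turn":[0,0,0]},{"slide":[0,0,0],"turn":[0,0,0]}]' 
python3 -m creep '[{"slide":[0,0,0],"turn":[0,0,0]},{"slide":[0,0,0],"turn":[0,0,0]},{"slide":[0,0,0],"turn":[0,0,0]},{"slide":[0,0,0],"turn":[0,0,0]},{"slide":[0,0,0],"turn":[0,0,0]}]' 1 15
python3 -m creep '[{"slide":[0,0,0],"turn":[0,0,0]},{"slide":[0,0,0],"turn":[0,0,0]},{"slide":[0,0,0],"turn":[0,0,0]},{"slide":[0,0,0],"turn":[0,0,0]},{"slide":[0,0,0],"turn":[0,0,0]}]' 1 15
```

```text
time_s: 10.82
tool_pos: [452.9, -199.4, 107.6]
eef_rot: [-2.206, -2.235, 0.0]
ft_force: [0.1, -0.2, -0.8]
gripper_width: 1.001
time_s: 11.45
tool_pos: [453.4, -199.9, 91.9]
eef_rot: [2.206, 2.234, 0.0]
ft_force: [-0.5, 0.3, 0.3]
gripper_width: 0.998
time_s: 12.08
tool_pos: [453.0, -199.7, 91.0]
eef_rot: [-2.207, -2.235, 0.0]
ft_force: [0.4, -0.3, -0.2]
gripper_width: 0.518
time_s: 12.7
tool_pos: [453.0, -199.8, 91.0]
eef_rot: [2.207, 2.235, -0.0]
ft_force: [0.0, -1.1, -1.6]
gripper_width: 0.393
```

```bash
python3 -m creep '[{"slide":[0,0.005,-0.0245],"turn":[0,0,0]},{"slide":[0,0.007,-0.0241],"turn":[0,0,0]},{"slide":[0,0.009,-0.0234],"turn":[0,0,0]},{"slide":[0,0.0112,-0.0224],"turn":[0,0,0]},{"slide":[0,0.0278,-0.0416],"turn":[0,0,0]}]'
```

```text
time_s: 13.32
tool_pos: [483.1, -199.5, 159.7]
eef_rot: [-2.207, -2.235, 0.001]
ft_force: [2.6, -3.8, -4.8]
gripper_width: 0.391
```

```bash
python3 -m creep '[{"slide":[0,0.0346,-0.0362],"turn":[0,0,0]},{"slide":[0,0.0406,-0.0296],"turn":[0,0,0]},{"slide":[0,0.0448,-0.0222],"turn":[0,0,0]},{"slide":[0,0.0482,-0.014],"turn":[0,0,0]},{"slide":[0,0.0498,-0.0054],"turn":[0,0,0]}]'
python3 -m creep '[{"slide":[0,0.05,0.0034],"turn":[0,0,0]},{"slide":[0,0.0486,0.012],"turn":[0,0,0]},{"slide":[0,0.0458,0.0202],"turn":[0,0,0]},{"slide":[0,0,0],"turn":[0,0,0]},{"slide":[0,0,0],"turn":[0,0,0]}]'
```

```text
time_s: 13.95
tool_pos: [592.6, -198.4, 214.4]
eef_rot: [2.206, 2.235, -0.002]
ft_force: [-0.3, -5.3, -3.6]
gripper_width: 0.39
time_s: 14.58
tool_pos: [666.3, -197.7, 196.9]
eef_rot: [2.203, 2.231, 0.004]
ft_force: [4.3, -2.2, 3.9]
gripper_width: 0.385
```

```bash
python3 -m creep '[{"slide":[0,0,0],"turn":[0,0,0]},{"slide":[0,0,0],"turn":[0,0,0]},{"slide":[0,0,0],"turn":[0,0,0]},{"slide":[0,0,0],"turn":[0,0,0]},{"slide":[0,0,-0.02],"turn":[0,0,0]}]' -1
python3 -m creep '[{"slide":[0,0,-0.05],"turn":[0,0,0]},{"slide":[0,0,-0.09],"turn":[0,0,0]},{"slide":[0,-0.08,-0.02],"turn":[0,0,0]},{"slide":[0,-0.09,0],"turn":[0,0,0]},{"slide":[0,-0.09,0],"turn":[0,0,0]}]'
python3 -m creep '[{"slide":[0,0,0],"turn":[0,0,0.08]},{"slide":[0,0,0],"turn":[0,0,0.084]},{"slide":[0,0,0],"turn":[0,0,0.084]},{"slide":[0,0,0],"turn":[0,0,0.084]},{"slide":[0,0,0],"turn":[0,0,0.084]}]'
python3 -m creep '[{"slide":[0,0,0],"turn":[0,0,0.084]},{"slide":[0,0,0],"turn":[0,0,0.084]},{"slide":[0,0,0],"turn":[0,0,0.084]},{"slide":[0,0,0],"turn":[0,0,0.082]},{"slide":[0,0,0],"turn":[0,0,0]}]'
python3 - <<'E'
from h import *
state()
p=vision.read_camera("wrist");cv2.imwrite("pics/w4.png",p["image"]);np.save("pics/w4.npy",cloud(p))
for d in models.tip_of("gauge_center",p)[:2]: print(round(d["confidence"],2),np.array(d["point"]),atz(p,*d["point"],60))
W=cloud(p).reshape(-1,3);W=W[~np.isnan(W[:,0])]
G=W[(W[:,2]>103)&(W[:,2]<122)&(abs(W[:,0]-535)<35)&(abs(W[:,1]+199)<60)];print("gauge",len(G),np.percentile(G,[2,50,98],axis=0) if len(G) else 0,cv2.minAreaRect(G[:,:2].astype(np.float32)) if len(G) else 0)
E
```

```text
time_s: 15.2
tool_pos: [663.4, -196.5, 204.1]
eef_rot: [-2.205, -2.233, 0.002]
ft_force: [0.1, 0.5, -0.6]
gripper_width: 0.874
time_s: 15.82
tool_pos: [533.2, -198.7, 286.1]
eef_rot: [2.206, 2.235, 0.0]
ft_force: [-0.4, -0.4, 0.5]
gripper_width: 1.002
time_s: 16.45
tool_pos: [534.3, -198.7, 285.9]
eef_rot: [2.947, 1.086, 0.001]
ft_force: [-0.5, -0.3, 0.1]
gripper_width: 0.998
time_s: 17.08
tool_pos: [534.4, -198.7, 285.7]
eef_rot: [3.141, 0.023, 0.001]
ft_force: [-0.5, 0.5, 0.2]
gripper_width: 0.998
t 17.075 pos [ 534.359 -198.717  285.683] rot [3.141 0.023 0.001] F [-0.533  0.477  0.159] w 0.9980465419820956 q [-0.552  0.402  1.518  0.     1.221 -0.567]
gauge 2208 [[ 523.669 -242.749  104.327]
 [ 533.857 -192.623  113.931]
 [ 543.926 -150.492  115.611]] ((534.1488647460938, -197.5946807861328), (21.155187606811523, 99.26786041259766), 0.3508986830711365)
```

View pics/w4.png

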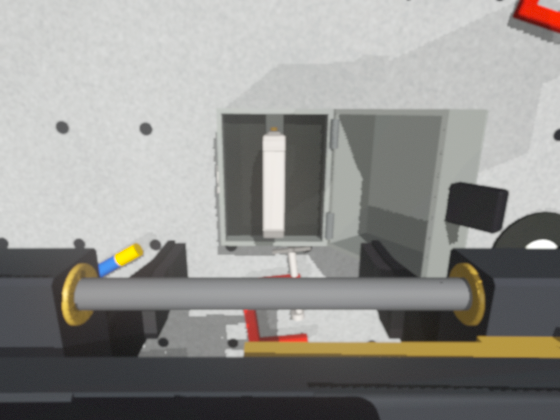

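```bash
python3 - <<'E'
from h import *
plan([534.1,-198.2,99],down(np.radians(0.5)))
E
python3 -m creep '[{"slide":[0,0,0.04],"turn":[0,0,0]},{"slide":[0,0,0.05],"turn":[0,0,0]},{"slide":[0,0,0.05],"turn":[0,0,0]},{"slide":[0,0,0.05],"turn":[0,0,0]},{"slide":[0,0,0.05],"turn":[0,0,0]}]' 0
python3 -m creep '[{"slide":[0,0,0.05],"turn":[0,0,0]},{"slide":[0,0,0.05],"turn":[0,0,0]},{"slide":[0,0,0.033],"turn":[0,0,0]},{"slide":[0,0,0],"turn":[0,0,0]},{"slide":[0,0,0],"turn":[0,0,0]}]'
python3 -c "
from h import *
state();plan([534.1,-198.2,99],down(np.radians(0.5)))"
```

```text
slide [-0.001 -0.001  0.373] turn [ 0.    -0.     0.003]
time_s: 17.8
tool_pos: [534.4, -198.7, 164.4]
eef_rot: [3.141, 0.024, 0.001]
ft_force: [-0.0, -1.0, -0.4]
gripper_width: 0.544
time_s: 18.42
tool_pos: [534.8, -199.0, 99.2]
eef_rot: [3.141, 0.021, 0.002]
ft_force: [0.4, 0.3, -0.3]
gripper_width: 0.498
t 18.425 pos [ 534.817 -198.954   99.175] rot [3.141 0.021 0.002] F [ 0.414  0.257 -0.296] w 0.4976074560297605 q [-0.552  0.652  1.687  0.     0.802 -0.565]
slide [-0.001 -0.002  0.   ] turn [ 0.    -0.001  0.002]
```

```bash
python3 -m creep '[{"slide":[0,0,0],"turn":[0,0,0]},{"slide":[0,0,0],"turn":[0,0,0]},{"slide":[0,0,0],"turn":[0,0,0]},{"slide":[0,0,0],"turn":[0,0,0]},{"slide":[0,0,0],"turn":[0,0,0]}]' 1 35
python3 -m creep '[{"slide":[0,0,0],"turn":[0,0,0]},{"slide":[0,0,-0.01],"turn":[0,0,0]},{"slide":[0,0,-0.02],"turn":[0,0,0]},{"slide":[0,0,-0.02],"turn":[0,0,0]},{"slide":[0,0,-0.03],"turn":[0,0,0]}]'
```

```text
time_s: 19.05
tool_pos: [534.5, -198.7, 98.8]
eef_rot: [3.141, 0.02, 0.001]
ft_force: [0.8, 1.4, 2.9]
gripper_width: 0.229
time_s: 19.68
tool_pos: [533.9, -198.5, 139.0]
eef_rot: [-3.141, -0.02, 0.001]
ft_force: [0.1, -0.3, -2.7]
gripper_width: 0.227
```

```bash
python3 -m creep '[{"slide":[0,0,-0.04],"turn":[0,0,0]},{"slide":[0,0,-0.06],"turn":[0,0,0]},{"slide":[0,0,-0.06],"turn":[0,0,0]},{"slide":[0,0,-0.06],"turn":[0,0,0]},{"slide":[0,0,-0.04],"turn":[0,0,0.019]}]'
python3 -m creep '[{"slide":[0.016,-0.02,0],"turn":[0,0,0]},{"slide":[0,-0.04,0],"turn":[0,0,0]},{"slide":[0,-0.06,0],"turn":[0,0,0]},{"slide":[0,-0.08,0],"turn":[0,0,0]},{"slide":[0,-0.08,0],"turn":[0,0,0]}]'
python3 -m creep '[{"slide":[0,-0.08,0],"turn":[0,0,0]},{"slide":[0,-0.08,0],"turn":[0,0,0]},{"slide":[0,-0.08,0],"turn":[0,0,0]},{"slide":[0,-0.08,0],"turn":[0,0,0]},{"slide":[0,-0.08,0],"turn":[0,0,0]}]'
python3 -m creep '[{"slide":[0,-0.08,0],"turn":[0,0,0]},{"slide":[0,-0.06,0],"turn":[0,0,0]},{"slide":[0,-0.04,0],"turn":[0,0,0]},{"slide":[0,-0.02,0],"turn":[0,0,0]},{"slide":[0,0,0],"turn":[0,0,0]}]'
python3 - <<'E'
from h import *
state();plan([542.3,257.1,274],down(np.radians(-1.6)))
p=vision.read_camera("wrist");cv2.imwrite("pics/w5.png",p["image"])
W=cloud(p).reshape(-1,3);W=W[~np.isnan(W[:,0])]
A=W[(W[:,2]>112)&(W[:,2]<127)&(W[:,0]<605)&(W[:,0]>515)&(abs(W[:,1]-257)<16)];print(len(A))
if len(A)>50: print(cv2.fitLine(A[:,:2].astype(np.float32).copy(),cv2.DIST_HUBER,0,.01,.01).ravel())
q=vision.read_camera("scene");cv2.imwrite("pics/s5.png",q["image"])
for n,pp in(("w",p),("s",q)):
  for d in models.tip_of("gauge_center",pp)[:3]: print(n,round(d["confidence"],2),np.array(d["point"]),atz(pp,*d["point"],235))
t=vision.read_camera("top")
for pp in(t,q):
  V=cloud(pp).reshape(-1,3);V=V[~np.isnan(V[:,0])]
  G=V[(V[:,2]>180)&(V[:,2]<288)&(abs(V[:,0]-540)<16)&(abs(V[:,1]-257)<58)];print(len(G),np.percentile(G,[2,50,98],axis=0) if len(G) else 0)
a=cv2.resize(p["image"],(400,300));b=cv2.resize(q["image"][200:380,220:460],(400,300));cv2.imwrite("pics/c5.png",np.hstack([a,b]))
E
```

```text
time_s: 20.3
tool_pos: [534.4, -198.8, 271.1]
eef_rot: [3.14, -0.044, 0.004]
ft_force: [-0.3, -0.5, -3.4]
gripper_width: 0.227
time_s: 20.92
tool_pos: [544.6, -56.0, 266.9]
eef_rot: [-3.14, 0.041, 0.006]
ft_force: [0.5, -0.7, -1.8]
gripper_width: 0.226
time_s: 21.55
tool_pos: [549.4, 143.7, 266.8]
eef_rot: [-3.141, 0.04, 0.006]
ft_force: [-0.3, 0.1, -2.8]
gripper_width: 0.228
time_s: 22.18
tool_pos: [553.7, 241.2, 268.0]
eef_rot: [3.141, -0.041, -0.002]
ft_force: [-0.9, 0.0, -2.0]
gripper_width: 0.228
t 22.175 pos [553.709 241.16  267.969] rot [ 3.141 -0.041 -0.002] F [-0.931  0.031 -1.987] w 0.22808658394029752 q [ 0.226  0.469  1.454 -0.     1.22   0.252]
slide [-0.024 -0.031 -0.012] turn [0.    0.    0.001]
1163
[  0.999  -0.044 569.426 257.735]
s 0.89 [257.6 339.8] [555.149 234.783 235.   ]
93 [[541.468 199.32  183.25 ]
 [546.613 208.601 281.427]
 [554.724 232.696 286.102]]
57 [[545.676 267.03  189.502]
 [551.413 286.883 277.887]
 [555.294 292.923 285.892]]
```

View pics/c5.png

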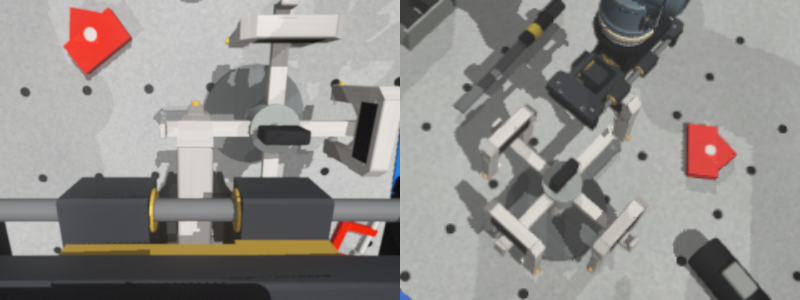

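```bash
python3 -m creep '[{"slide":[-0.023,-0.032,0],"turn":[0,0,0]},{"slide":[0,0,0],"turn":[0,0,0]},{"slide":[0,0,0],"turn":[0,0,0]},{"slide":[0,0,0],"turn":[0,0,0]},{"slide":[0,0,0],"turn":[0,0,0]}]'
python3 -c "
from h import *
state();plan([542.3,257.4,152],down(np.radians(-1.7)))"
```

```text
time_s: 23.05
tool_pos: [543.2, 257.2, 268.5]
eef_rot: [3.141, -0.043, 0.0]
ft_force: [-0.2, 0.4, -1.9]
gripper_width: 0.225
t 23.05 pos [543.215 257.17  268.457] rot [ 3.141 -0.043  0.   ] F [-0.191  0.424 -1.919] w 0.22494900755151023 q [ 0.256  0.464  1.462 -0.     1.216  0.284]
slide [-0.002 -0.     0.233] turn [ 0.    -0.     0.001]
```

```bash
python3 -m creep '[{"slide":[-0.002,0,0.03],"turn":[0,0,0]},{"slide":[0,0,0.04],"turn":[0,0,0]},{"slide":[0,0,0.04],"turn":[0,0,0]},{"slide":[0,0,0.04],"turn":[0,0,0]},{"slide":[0,0,0.03],"turn":[0,0,0]}]'
python3 -m creep '[{"slide":[0,0,0.025],"turn":[0,0,0]},{"slide":[0,0,0.015],"turn":[0,0,0]},{"slide":[0,0,0.009],"turn":[0,0,0]},{"slide":[0,0,0],"turn":[0,0,0]},{"slide":[0,0,0],"turn":[0,0,0]}]'
python3 -m creep '[{"slide":[0,0,0.002],"turn":[0,0,0]},{"slide":[0,0,0.002],"turn":[0,0,0]},{"slide":[0,0,0.002],"turn":[0,0,0]},{"slide":[0,0,0.002],"turn":[0,0,0]},{"slide":[0,0,0],"turn":[0,0,0]}]'
```

```text
time_s: 23.68
tool_pos: [541.3, 257.0, 176.5]
eef_rot: [3.141, -0.043, -0.004]
ft_force: [-1.1, 0.5, -2.5]
gripper_width: 0.222
time_s: 24.3
tool_pos: [542.5, 257.5, 154.5]
eef_rot: [-3.141, 0.042, -0.002]
ft_force: [0.5, -0.0, -3.2]
gripper_width: 0.23
time_s: 24.92
tool_pos: [542.0, 257.3, 149.8]
eef_rot: [3.141, -0.043, -0.0]
ft_force: [0.0, 0.3, -2.5]
gripper_width: 0.224
```

Now creep down in 1 mm rows, checking force.

```bash
python3 -m creep '[{"slide":[0,0,0.002],"turn":[0,0,0]},{"slide":[0,0,0.002],"turn":[0,0,0]},{"slide":[0,0,0.002],"turn":[0,0,0]},{"slide":[0,0,0.002],"turn":[0,0,0]},{"slide":[0,0,0],"turn":[0,0,0]}]'
```

```text
time_s: 25.55
tool_pos: [542.0, 257.3, 145.8]
eef_rot: [3.141, -0.043, -0.0]
ft_force: [0.0, 0.1, -3.1]
gripper_width: 0.228
```

```bash
python3 -m creep '[{"slide":[0,0,0.001],"turn":[0,0,0]},{"slide":[0,0,0.001],"turn":[0,0,0]},{"slide":[0,0,0],"turn":[0,0,0]},{"slide":[0,0,0],"turn":[0,0,0]},{"slide":[0,0,0],"turn":[0,0,0]}]'
```

```text
time_s: 26.18
tool_pos: [542.1, 257.3, 145.0]
eef_rot: [-3.141, 0.043, -0.0]
ft_force: [1.4, 0.0, -3.4]
gripper_width: 0.227
```

```bash
python3 -m creep '[{"slide":[0,0,0.001],"turn":[0,0,0]},{"slide":[0,0,0],"turn":[0,0,0]},{"slide":[0,0,0.001],"turn":[0,0,0]},{"slide":[0,0,0],"turn":[0,0,0]},{"slide":[0,0,0],"turn":[0,0,0]}]'
```

```text
time_s: 26.8
tool_pos: [542.0, 257.3, 143.9]
eef_rot: [-3.141, 0.043, 0.0]
ft_force: [-0.5, 0.5, -3.4]
gripper_width: 0.227
```

```bash
python3 -m creep '[{"slide":[0,0,0.001],"turn":[0,0,0]},{"slide":[0,0,0],"turn":[0,0,0]},{"slide":[0,0,0],"turn":[0,0,0]},{"slide":[0,0,0],"turn":[0,0,0]},{"slide":[0,0,0],"turn":[0,0,0]}]'
```

```text
time_s: 27.42
tool_pos: [542.1, 257.3, 143.8]
eef_rot: [-3.141, 0.042, -0.0]
ft_force: [-1.5, -1.6, 2.5]
gripper_width: 0.227
```

```bash
python3 -m creep '[{"slide":[0,0,0],"turn":[0,0,0]},{"slide":[0,0,0],"turn":[0,0,0]},{"slide":[0,0,0],"turn":[0,0,0]},{"slide":[0,0,0],"turn":[0,0,0]},{"slide":[0,0,0],"turn":[0,0,0]}]' 0.46
```

```text
time_s: 28.05
tool_pos: [542.1, 257.4, 143.4]
eef_rot: [-3.141, 0.043, 0.0]
ft_force: [-1.5, 0.3, 0.1]
gripper_width: 0.27
```

```bash
python3 -m creep '[{"slide":[0,0,-0.003],"turn":[0,0,0]},{"slide":[0,0,-0.005],"turn":[0,0,0]},{"slide":[0,0,-0.006],"turn":[0,0,0]},{"slide":[0,0,-0.008],"turn":[0,0,0]},{"slide":[0,0,-0.002],"turn":[0,0,0]}]'
```

```text
time_s: 28.68
tool_pos: [542.3, 257.4, 156.0]
eef_rot: [-3.141, 0.043, -0.001]
ft_force: [-0.2, 0.1, -0.7]
gripper_width: 0.272
```

```bash
python3 -m creep '[{"slide":[0,0,-0.004],"turn":[0,0,0]},{"slide":[0,0,0],"turn":[0,0,0]},{"slide":[0,0,0],"turn":[0,0,0]},{"slide":[0,0,0],"turn":[0,0,0]},{"slide":[0,0,-0.02],"turn":[0,0,0]}]' 0
python3 -m creep '[{"slide":[0,0,-0.05],"turn":[0,0,0]},{"slide":[0,0,-0.07],"turn":[0,0,0]},{"slide":[0,0,-0.07],"turn":[0,0,0]},{"slide":[0,0,-0.03],"turn":[0,0,0]},{"slide":[0,0.04,0],"turn":[0,0,0]}]'
python3 -m creep '[{"slide":[0,0.09,0],"turn":[0,0,0]},{"slide":[0,0.09,0],"turn":[0,0,0]},{"slide":[0,0.09,0],"turn":[0,0,0]},{"slide":[0,0.05,0],"turn":[0,0,0]},{"slide":[0,0,0],"turn":[0,0,0]}]'
python3 - <<'E'
from h import *
state()
c=np.array([647.2,254.1])
P={}
for n in("top","scene"):
    p=vision.read_camera(n);P[n]=p
    W=cloud(p).reshape(-1,3);W=W[~np.isnan(W[:,0])];d=np.hypot(*(W[:,:2]-c).T)
    G=W[(abs(W[:,2]-159)<9)&(d>80)&(d<135)]
    a=np.degrees(np.arctan2(G[:,1]-c[1],G[:,0]-c[0]))
    for k in(0,90,180,-90):
        s=abs((a-k+180)%360-180)<40;Q=G[s].astype(np.float32);print(n,k,len(Q),cv2.minAreaRect(Q[:,:2].copy()) if len(Q) else 0,np.median(Q[:,2]) if len(Q) else 0)
    Q=W[(W[:,2]>157)&(W[:,2]<180)&(d<40)].astype(np.float32);print("grip",cv2.minAreaRect(Q[:,:2].copy()))
    for l in("file","magnet","clamp"):
        for e in models.tip_of(l,p)[:1]: print(l,round(e["confidence"],2),atz(p,*e["point"],0))
a=P["top"]["image"][85:300,100:420];b=P["scene"]["image"][140:380,140:440]
cv2.imwrite("pics/c6.png",np.hstack([cv2.resize(a,(400,269)),cv2.resize(b,(400,269))]))
cv2.imwrite("pics/c6.png",np.vstack([cv2.resize(P["scene"]["image"][140:380,140:440],(720,576))]))
E
```

```text
time_s: 29.3
tool_pos: [541.4, 257.1, 167.0]
eef_rot: [3.141, -0.042, -0.003]
ft_force: [-0.4, 0.5, -0.2]
gripper_width: 0.501
time_s: 29.92
tool_pos: [541.9, 237.6, 278.4]
eef_rot: [-3.141, 0.039, -0.004]
ft_force: [-0.0, 0.1, -0.2]
gripper_width: 0.497
time_s: 30.55
tool_pos: [535.9, 74.8, 275.7]
eef_rot: [3.141, -0.049, -0.006]
ft_force: [0.5, 0.8, -0.2]
gripper_width: 0.498
t 30.55 pos [535.861  74.808 275.726] rot [ 3.141 -0.049 -0.006] F [ 0.475  0.797 -0.246] w 0.49826071759821283 q [-0.068  0.373  1.597 -0.001  1.175 -0.036]
top 0 286 ((752.1578369140625, 250.47860717773438), (96.7520523071289, 22.822410583496094), 88.9815444946289) 158.44615
top 90 299 ((649.4520263671875, 358.66888427734375), (23.115243911743164, 95.92271423339844), 88.6282730102539) 158.1139
top 180 129 ((541.2973022460938, 280.45184326171875), (45.08475875854492, 21.198549270629883), 86.96650695800781) 158.91927
top -90 12 ((688.5858764648438, 148.5657196044922), (15.816117286682129, 4.50362491607666), 88.98570251464844) 152.84514
grip ((646.18798828125, 254.57838439941406), (46.91539001464844, 16.1076068
[... 160 characters left out ...]
54.5978393554688, 252.50701904296875), (99.21635437011719, 21.655319213867188), 88.47257232666016) 159.26929
scene 90 376 ((652.0427856445312, 360.61798095703125), (21.448274612426758, 100.43651580810547), 88.06681823730469) 159.36633
scene 180 331 ((544.1669311523438, 259.1286926269531), (97.31643676757812, 24.211894989013672), 89.3724594116211) 158.57326
scene -90 327 ((647.7106323242188, 150.612548828125), (22.3709716796875, 95.7188491821289), 88.64370727539062) 158.55106
grip ((649.5288696289062, 255.53805541992188), (15.462709426879883, 48.05569839477539), 85.16356658935547)
file 0.83 [466.223  19.86    0.   ]
magnet 0.89 [421.291 376.009   0.   ]
clamp 0.71 [ 543.145 -392.468    0.   ]
```

View pics/c6.png

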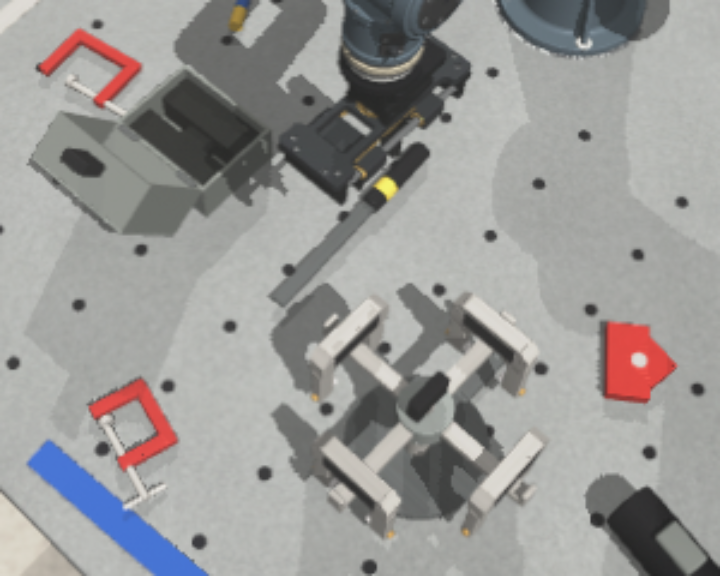

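```bash
python3 -c "
from station import r
print(r.sign_off())"
```

```text
the job is handed in; nothing more can be done
None
```

The job is done and handed in at about 31 s of the 67 s allowed, in the order asked.

- **Rack:** I turned the rotor by about −0.92 rad. Before the gauge was hung, the empty hook's arm lay at about −1.6° and the pointer at about −1.9°, so the two agreed to within about half a degree.
- **Lid:** I carried it by its tab to about 1.9 rad and let go. It stays open in the last picture.
- **Gauge:** I lifted it out and lowered it onto the hook until the wrist force changed sign, going from −3.4 to +2.5 N. Then I opened the fingers slightly and drew them straight up.

**Last checks:**
- The hung gauge's top reads 158.6 mm, and the three fixed gauges read 158.5 to 159.4 mm. Its centre is within about 2 mm of the planned seat.
- The three fixed gauges put the rotor at −1.0° to −1.9° after hanging, so the hook is still over the pointer. The fits to the small grip bar disagreed with this, giving +0.1° and −4.8°. I trusted the gauges, because the bar is short and its angle is less certain.
- The network's positions for the file, magnet and clamp came out within about 10 mm of those at the start. That scatter is as large as the difference between the two cameras. The arm never touched any of them, and they look unmoved in the picture.
- The arm was standing clear of everything at hand-in, and the wrist force readings printed during the work stayed below 10 N.

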